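# Stand the orange-footed post upright on the lab bench

## Robot

A 6-joint arm with a two-finger parallel gripper is mounted at the origin on the work surface. World frame = base frame: x ahead of the robot, y to its left, z up, the work surface at z = 0. Lengths are in m, angles in rad, forces in N, time in s.
With the tool pointing down it reaches from about 0.25 to 0.725 m from the base axis. Payload 4 kg.
Tool frame: the origin (TCP) lies midway between the tips of the shut fingers; the grasp point (between the pads) lies pinch_z behind it (pinch_z is the distance from the TCP to the grasp point, in m); z points along the fingers, y is the direction in which the jaws open and shut (so a half turn about z gives the same grasp; the last joint's range is limited). The gripper opens to 85 mm and grips with 20 to 120 N. Pads are 22 mm wide; open, the fingers measure 114 mm over their backs; the gripper's body (76 mm by 85 mm) begins 54 mm behind the grasp point. The pads swing forward as they close: fully open they stand 13 mm farther back than shut.
Start: joints at [1.108, 0.241, 0.005, 1.335, 0, 1.571], TCP at [0.223, 0.447, 0.231] pointing down, gripper open.
Joint ranges: [-2.72, 2.72], [-1.05, 1.87], [-1.09, 1.28], [-1.99, 2.15], [-1.42, 1.44], [-3.14, 3.14]. Speed limits (rad/s): [2.79, 2.79, 3.14, 3.14, 3.14, 3.14].

## Interface

Orientations are given as a unit quaternion [x, y, z, w].
In Python, from workcell import * gives the robot as it stands.
- The arm moves only by the tool move_arm, never from a script. Its argument "motion" is a list of rows, each a list of 3 entries, a list of its own where there are three numbers: the finger opening in mm, from 0 to 85.4, then the shift along the tool's x, y, z in units of 50 mm (1.0 is 50 mm), then the turn about the tool's z in units of 6 degrees (1.0 is 6 degrees). In form: [[claw, [dx, dy, dz], roll], ...]. A call has exactly 10 rows; each row is the pose to reach, as a shift and turn from the pose commanded when the call began, along the tool's axes at that moment; what a row does not reach only later rows make up. A row lasts 1/10 s, in which the tool goes at most 50 mm and 8.59 degrees, less where a joint would pass 70% of its speed; a pose out of reach is approached as far as the arm can. A call with a gripper value outside its range is refused whole. The fingers move at their own pace and stop on an object; the grip force is fixed at half the most. Time passes only in rows, so rows that repeat a pose let the fingers close, or fill a call up. It gives the time, the measured TCP pose, the force and the opening at its end, in the units of the state.
- get_obs(): the state, without advancing time (a new reading comes with each control period).
- camera(name): name is "scene" or "top" or "wrist"; returns a dict with "color" (384x512x3 uint8, red, green, blue), "fx", "fy", "cx", "cy" (pixels), "distortion" ([k1, k2, p1, p2, k3] as OpenCV has them; the pictures are not rectified), "rvec" (rotation vector, rad) and "tvec" (3), from world to camera coordinates, as OpenCV has them; the wrist camera has in their place "mount" (4x4, takes a point from camera to tool coordinates, whose origin is the TCP and whose axes are the flange's). Camera axes: x right, y down, z forward; pixel columns grow to the right and rows downward; lengths in m; the calibration is good to about 2 mm. A picture is of the moment at which its call begins: read the wrist's pose just before it. There is no depth.
- job_done(): hands the job in, once; it reports no verdict.
The state is a dict: "clock": time; "joint_pos": joint angles; "joint_vel": joint speeds; "tau": joint torques, N m; "eef_pos": TCP position; "tool_rot": TCP orientation; "ft_force": force on the tool from outside, world axes, zero at the start; "ft_torque": the same for the moment, N m; "grip_width": finger opening in m.
Only numpy, scipy, OpenCV 4.12 (cv2) and the standard library are available. Lean on these libraries where they do the work, as an engineer would, in place of code of your own. Each camera call takes 0.05 s, during which the arm holds its last target.

## Task

Two ball-topped stand posts are lying on the bench. Swing the one with the orange foot up, with its foot staying down on the bench as the pivot, and leave it standing upright on its foot about where its foot lay, let go. Leave the blue-footed post and the white bottle as they are.

Things in the scene. Friction and masses are not known exactly. Their poses are not given: they have to be found in the camera images.
- orange_ball (a point): centre of the black ball (42 mm) topping the ORANGE-footed post: loose, 191 mm long, 0.3 to 0.55 kg, foot-heavy; aluminium rod 16 mm thick, ball centre 170 mm from the foot's underside. Lies with ball centre 21 mm high. z axis: from foot to ball; y level, along the foot's pivot edge. Pinched across the ball by flat fingers the post can turn about the line between them, so the gripper may stay pointing down.
- orange_foot (a point): centre of the underside of the same post's orange square foot plate, 70 x 70 x 14 mm; axes as orange_ball. Lying, it is 36 mm high with one side of the foot down, its lower edge the pivot; standing, at height 0 and 35 mm farther from where the ball lay. Standing, the ball centre is 170 mm high; the post tips over only beyond 25 degrees.
- blue_ball (a point): centre of the black ball of the post with the BLUE foot, otherwise the same post, loose and lying likewise; axes as orange_ball. Not to be moved.
- bottle_mid (a point): the middle, half-way up, of a loose white bottle standing on the bench, 60 mm in diameter, 160 mm tall. Not to be moved.

How it is judged:
At the end, for the whole second after the job is handed in: The orange-footed post stands on its foot on the bench, upright within 10 degrees, the underside of its foot within 12 mm of the bench and within 110 mm of where it lay at the start (standing up about its edge accounts for 50 mm of that) (angle between orange_ball's own z axis and vertical below 0.17 rad and height (world z) of orange_foot below 0.012 m and distance of orange_foot from where it was at the start of the episode below 0.11 m); the robot touches nothing.
It fails at once if the orange foot is carried clear of the bench (its underside's centre above 60 mm) (height (world z) of orange_foot above 0.06 m).
It fails at once if the blue-footed post is moved by more than 20 mm (distance of blue_ball from where it was at the start of the episode above 0.02 m).
It fails at once if the bottle is moved by more than 20 mm (distance of bottle_mid from where it was at the start of the episode above 0.02 m).
It also fails if it takes over 43 s, if anything falls off the work surface, if the arm or the gripper's body presses on something with over 40 N, if the wrist force passes 120 N, or if a joint passes its speed limit or range.

## Working session

There is one attempt and no reset: what is moved stays moved. The work goes in short steps, Python scripts to look and compute and a tool call to move; the robot and the scene stay as the last step left them, time stands still between calls to the robot, and variables do not carry over. Pictures are saved under pics/ and viewed, and the job is handed in when it is done.

Besides the shell and the picture viewer there is one more tool, called after "Emit:" in YAML: its name, and indented under it one key for each argument. move_arm: Moves the arm, as the interface text tells. Its arguments: {"type":"object","properties":{"motion":{"type":"array","items":{"type":"array"}}},"required":["motion"]}

```bash
mkdir -p pics; ls
python3 - <<'E'
from workcell import *
import cv2
o=get_obs(); print(o)
try: print(pinch_z)
except Exception as e: print(e)
for n in ("scene","top"):
    c=camera(n); cv2.imwrite(f"pics/{n}0.png",c["color"][:,:,::-1]); print({k:v for k,v in c.items() if k!="color"})
E
```

```text
pics
{'clock': 0.0, 'joint_pos': array([ 1.10801902e+00,  2.41446286e-01,  3.69146520e-03,  1.33519060e+00,
       -1.57511948e-05,  1.57080636e+00]), 'joint_vel': array([ 8.68136552e-05,  8.89164740e-04,  8.25065579e-04,  4.77338209e-04,
       -1.01374275e-03,  1.65502670e-03]), 'tau': array([-1.67467751e-03, -3.72320044e+01,  2.52406007e+01,  1.69341214e-02,
       -1.07544313e-04,  1.16248813e-05]), 'eef_pos': array([0.22293382, 0.44682873, 0.23038382]), 'tool_rot': array([ 2.29334130e-01,  9.73347164e-01, -1.04771738e-03, -2.38754477e-04]), 'ft_force': array([0.81178157, 0.41148927, 0.06166386]), 'ft_torque': array([ 0.01157778,  0.04863994, -0.05896896]), 'grip_width': 0.08546612308617674}
0.0187
{'fx': 497.9972901249261, 'fy': 497.9972901249261, 'cx': 253.2634754763005, 'cy': 196.4223715437774, 'distortion': array([0.06740324, 0.        , 0.        , 0.        , 0.        ]), 'rvec': array([ 0.98413066,  2.46234042, -1.03664787]), 'tvec': array([ 0.37283177, -0.24599462,  1.51675616])}
{'fx': 363.5430368464303, 'fy': 363.5430368464303, 'cx': 257.46359129078513, 'cy': 187.8976571255837, 'distortion': array([0.02080354, 0.        , 0.        , 0.        , 0.        ]), 'rvec': array([ 2.14469518, -2.19835602,  0.06989008]), 'tvec': array([0.09146843, 0.5545021 , 0.98480762])}
```

View pics/scene0.png

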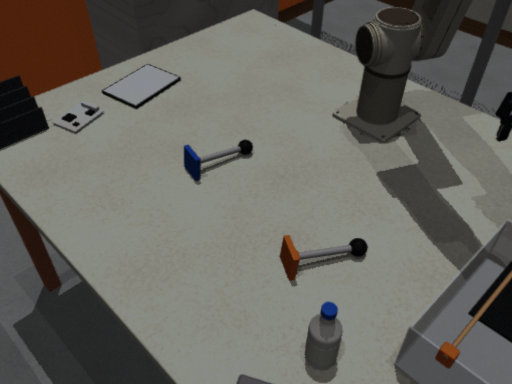

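View pics/top0.png

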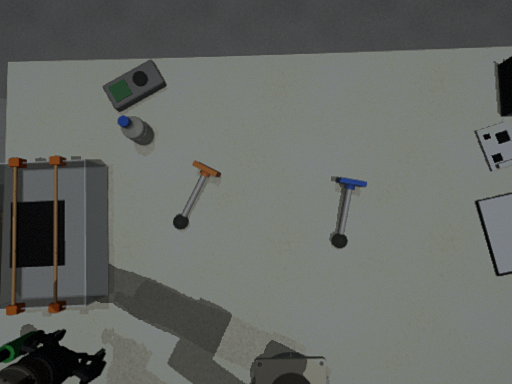

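The top view shows the orange foot at about (206,170) with its ball at (181,222), the blue post at (345,210) and the bottle at about (138,131). In the scene view the orange ball is at (358,248). Next I'll measure these.

```bash
cat > h.py <<'E'
from workcell import *
import cv2, numpy as np
from scipy.spatial.transform import Rotation as R
def cam(n):
    o=get_obs() if n=="wrist" else None
    c=camera(n); K=np.array([[c["fx"],0,c["cx"]],[0,c["fy"],c["cy"]],[0,0,1]]);c["K"]=K
    if n=="wrist":
        T=np.eye(4);T[:3,:3]=R.from_quat(o["tool_rot"]).as_matrix();T[:3,3]=o["eef_pos"]
        W=T@np.array(c["mount"]);c["C"]=W[:3,3];c["Rwc"]=W[:3,:3]
    else:
        Rm=cv2.Rodrigues(c["rvec"])[0];c["C"]=-Rm.T@c["tvec"];c["Rwc"]=Rm.T
    return c
def ray(c,uv):
    p=cv2.undistortPoints(np.array([[uv]],float),c["K"],np.array(c["distortion"]))[0,0]
    d=c["Rwc"]@np.array([p[0],p[1],1]);return d/np.linalg.norm(d)
def plane(c,uv,z):
    d=ray(c,uv);return c["C"]+d*(z-c["C"][2])/d[2]
def tri(cs,uvs):
    A=np.zeros((3,3));b=np.zeros(3)
    for c,uv in zip(cs,uvs):
        d=ray(c,uv);P=np.eye(3)-np.outer(d,d);A+=P;b+=P@c["C"]
    return np.linalg.solve(A,b)
def blob(m,box):
    x0,y0,x1,y1=box;k=np.zeros_like(m);k[y0:y1,x0:x1]=m[y0:y1,x0:x1]
    n,l,s,ce=cv2.connectedComponentsWithStats(k);i=1+np.argmax(s[1:,4]);return ce[i],s[i],(l==i)
def dark(c,t=45): return (c["color"].max(2)<t).astype(np.uint8)
def orange(c):
    h=cv2.cvtColor(c["color"],cv2.COLOR_RGB2HSV);return ((h[...,0]<16)&(h[...,1]>140)&(h[...,2]>70)).astype(np.uint8)
E
python3 - <<'E'
from h import *
t=cam("top");s=cam("scene")
b1=blob(dark(t),(165,205,200,240));b2=blob(dark(s),(340,230,375,265))
print(b1[:2],b2[:2]);print("ball tri",tri([t,s],[b1[0],b2[0]]),plane(t,b1[0],.021),plane(s,b2[0],.021))
f1=blob(orange(t),(180,150,230,190));f2=blob(orange(s),(270,225,310,285))
print(f1[:2],f2[:2]);print("foot",tri([t,s],[f1[0],f2[0]]),plane(t,f1[0],.036),plane(s,f2[0],.036))
print(cv2.minAreaRect(np.argwhere(f1[2])[:,::-1].astype(np.float32)))
print("bottle", plane(t,(124,121),.16),plane(t,(146,137),.0), plane(s,(322,365),0))
print("blue ball",plane(t,(339,241),.021), "tray edge",plane(t,(107,230),.06))
E
```

```text
(array([180.25316456, 221.56329114]), array([173, 215,  15,  14, 158], dtype=int32)) (array([357.68978102, 247.98540146]), array([348, 239,  19,  19, 274], dtype=int32))
ball tri [0.46981577 0.29316282 0.01713587] [0.4688101  0.29356678 0.021     ] [0.47406949 0.29365637 0.021     ]
(array([204.88271605, 169.4382716 ]), array([193, 161,  24,  16, 162], dtype=int32)) (array([291.24855491, 248.00578035]), array([284, 235,  16,  25, 173], dtype=int32))
foot [0.60777263 0.21556449 0.06259139] [0.6102596  0.22117015 0.036     ] [0.59163461 0.20010848 0.036     ]
((203.80001831054688, 169.90000915527344), (25.491174697875977, 8.944271087646484), 26.56505012512207)
bottle [0.71743426 0.39722808 0.16      ] [0.71366728 0.3954949  0.        ] [0.73303716 0.41366944 0.        ]
blue ball [ 0.40560522 -0.14145067  0.021     ] tray edge [0.45157955 0.47950173 0.06      ]
```

```bash
cat >> h.py <<'E'
def shift(target,yaw_y=None):
    o=get_obs();Rm=R.from_quat(o["tool_rot"]).as_matrix()
    print("tcp",o["eef_pos"].round(4),"w",o["grip_width"],"F",o["ft_force"].round(1))
    print("units",(Rm.T@(np.array(target)-o["eef_pos"])/.05).round(3),"y angle",np.degrees(np.arctan2(Rm[1,1],Rm[0,1])))
E
python3 - <<'E'
from h import *
shift([.470,.2935,.14])
E
```

```text
tcp [0.2231 0.4471 0.2307] w 0.08537379334747787 F [-0.5 -0.1 -0. ]
units [-5.79  -0.541  1.816] y angle 63.483242386109644
```

Emit:
move_arm:
  motion:
    - [85, [-0.4, -0.04, 0.1], 0.1]
    - [85, [-1.1, -0.1, 0.3], 0.2]
    - [85, [-1.9, -0.18, 0.6], 0.3]
    - [85, [-2.7, -0.25, 0.9], 0.4]
    - [85, [-3.5, -0.33, 1.2], 0.47]
    - [85, [-4.3, -0.4, 1.4], 0.47]
    - [85, [-5.0, -0.47, 1.6], 0.47]
    - [85, [-5.5, -0.52, 1.75], 0.47]
    - [85, [-5.79, -0.54, 1.82], 0.47]
    - [85, [-5.79, -0.54, 1.82], 0.47]

```text
clock: 1.2
eef_pos: [0.471, 0.2929, 0.1395]
tool_rot: [0.254, 0.967, -0.0, -0.0]
ft_force: [-1.0, 0.5, -0.5]
grip_width: 0.0848
```

Run:
```python
from h import *
w=cam("wrist");cv2.imwrite("pics/w1.png",w["color"][:,:,::-1]); shift([.470,.2935,.004])
```

```text
tcp [0.4701 0.2938 0.14  ] w 0.08501980779111042 F [-0.3  0.8  0.7]
units [-0.004 -0.004  2.719] y angle 60.598759628343934
```

View pics/w1.png

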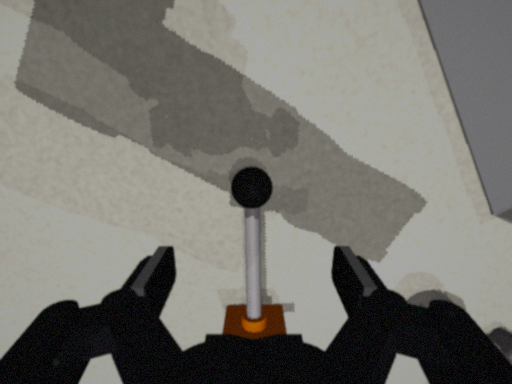

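The wrist view shows the ball at (252,187), centred between the fingers, with the rod running straight down to the foot at (254,320). I'll check the ball position and axis from this view.

Run:
```python
from h import *
w=cam("wrist");b=blob(dark(w),(225,160,280,210));print(b[:2],plane(w,b[0],.021))
a=plane(w,(252,215),.023);c=plane(w,(254,300),.033);print(a,c,np.degrees(np.arctan2(*(c-a)[1::-1])))
```

```text
(array([250.871218  , 188.26687355]), array([ 231,  168,   41,   41, 1289], dtype=int32)) [0.46877754 0.2900974  0.021     ]
[0.49380462 0.27723765 0.023     ] [0.57942388 0.23135108 0.033     ] -28.18852507133191
```

Emit:
move_arm:
  motion:
    - [85, [0, 0, 0.3], 0]
    - [85, [0, -0.02, 0.7], 0]
    - [85, [0, -0.02, 1.1], 0]
    - [85, [0, -0.02, 1.5], 0]
    - [85, [0, -0.02, 1.9], 0]
    - [85, [0, -0.02, 2.2], 0]
    - [85, [0, -0.02, 2.45], 0]
    - [85, [0, -0.02, 2.6], 0]
    - [85, [0, -0.02, 2.68], 0]
    - [85, [0, -0.02, 2.68], 0]

```text
clock: 2.3
eef_pos: [0.4695, 0.2934, 0.0063]
tool_rot: [0.253, 0.967, -0.0, -0.0]
ft_force: [0.4, -0.2, 0.6]
grip_width: 0.0848
```

Emit:
move_arm:
  motion:
    - [60, [0, 0, 0], 0]
    - [50, [0, 0, 0], 0]
    - [45, [0, 0, 0], 0]
    - [40, [0, 0, 0], 0]
    - [35, [0, 0, 0], 0]
    - [30, [0, 0, 0], 0]
    - [30, [0, 0, 0], 0]
    - [30, [0, 0, 0], 0]
    - [30, [0, 0, 0], 0]
    - [30, [0, 0, 0], 0]

```text
clock: 3.3
eef_pos: [0.4701, 0.2933, 0.0072]
tool_rot: [0.253, 0.967, 0.0, 0.0]
ft_force: [-1.5, -1.0, 6.4]
grip_width: 0.0395
```

Run:
```python
from h import *
w=cam("wrist");cv2.imwrite("pics/w2.png",w["color"][:,:,::-1])
w=cam("top");cv2.imwrite("pics/t2.png",cv2.resize(w["color"][100:292,80:336,::-1],None,fx=3,fy=3)); 
shift([.470,.2935,.004])
p0=np.radians(6.95)
for k in range(1,21):
    p=p0+np.radians(94.7)*k/20
    print(k,"x %.2f z %.2f"%(-(.1736*np.cos(p0)-.1736*np.cos(p))/.05,-(.1736*np.sin(p)-.021)/.05))
```

```text
tcp [0.4701 0.2933 0.0072] w 0.03902876270793252 F [-0.6 -1.3  5.7]
units [0.004 0.003 0.063] y angle 60.632438367391856
1 x -0.05 z -0.28
2 x -0.12 z -0.56
3 x -0.21 z -0.83
4 x -0.32 z -1.10
5 x -0.46 z -1.35
6 x -0.61 z -1.59
7 x -0.79 z -1.82
8 x -0.98 z -2.03
9 x -1.19 z -2.22
10 x -1.42 z -2.40
11 x -1.66 z -2.56
12 x -1.91 z -2.69
13 x -2.17 z -2.81
14 x -2.45 z -2.90
15 x -2.72 z -2.98
16 x -3.01 z -3.02
17 x -3.29 z -3.05
18 x -3.58 z -3.05
19 x -3.86 z -3.03
20 x -4.15 z -2.98
```

View pics/w2.png

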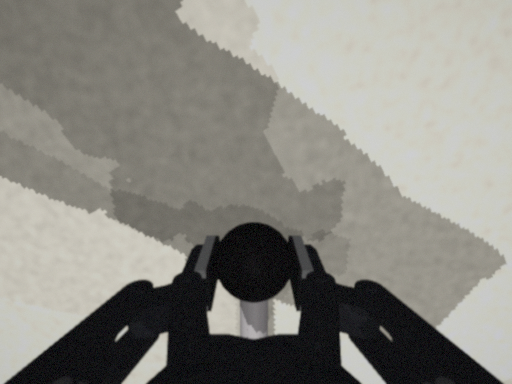

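View pics/t2.png

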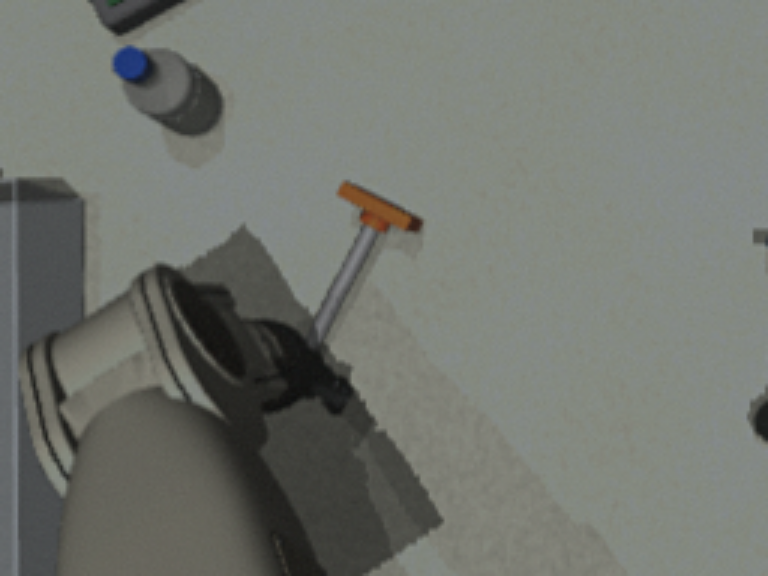

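The ball sits between the pads, at about (253,262) in the wrist view. The opening reads 39 mm against the ball's 42 mm. I'll swing the first part of the arc slowly and check that the grip holds.

Emit:
move_arm:
  motion:
    - [30, [-0.02, 0, -0.14], 0]
    - [30, [-0.05, 0, -0.28], 0]
    - [30, [-0.08, 0, -0.42], 0]
    - [30, [-0.12, 0, -0.56], 0]
    - [30, [-0.16, 0, -0.7], 0]
    - [30, [-0.21, 0, -0.83], 0]
    - [30, [-0.26, 0, -0.96], 0]
    - [30, [-0.32, 0, -1.1], 0]
    - [30, [-0.32, 0, -1.1], 0]
    - [30, [-0.32, 0, -1.1], 0]

```text
clock: 4.4
eef_pos: [0.4838, 0.2854, 0.0615]
tool_rot: [0.253, 0.967, 0.0, 0.0]
ft_force: [0.4, 0.8, -3.6]
grip_width: 0.039
```

Run:
```python
from h import *
w=cam("wrist");cv2.imwrite("pics/w3.png",w["color"][:,:,::-1])
w=cam("scene");cv2.imwrite("pics/s3.png",cv2.resize(w["color"][180:372,230:486,::-1],None,fx=3,fy=3)); 
shift([.470,.2935,.004])
```

```text
tcp [0.4836 0.2853 0.0611] w 0.03923347309297154 F [ 1.5 -0.1 -3.7]
units [0.317 0.009 1.142] y angle 60.67858222100483
```

View pics/w3.png

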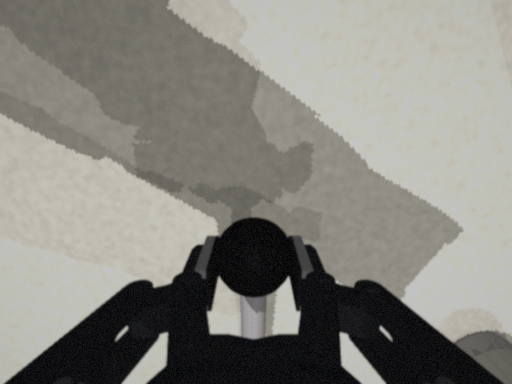

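View pics/s3.png

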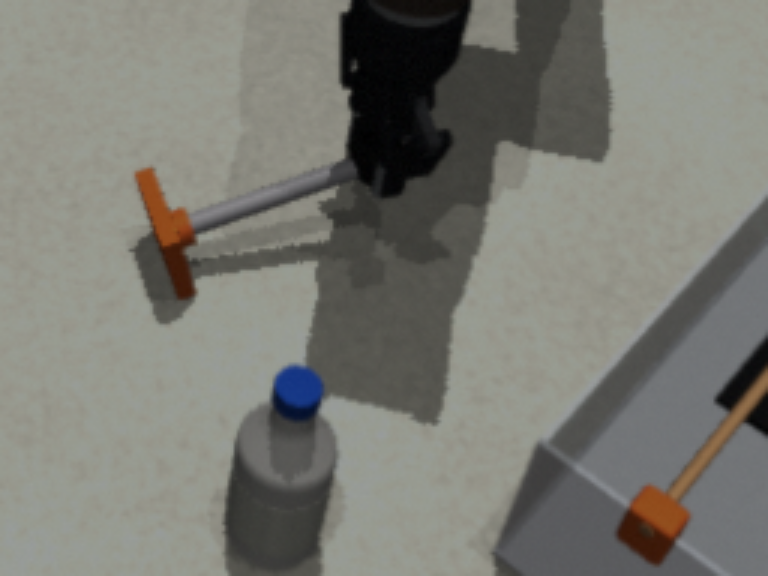

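The post is following, with the ball held at (253,257) and the rod tilted up. I'll check the foot height before going on.

```bash
cat > foot.py <<'E'
from h import *
t=cam("top");s=cam("scene")
f1=blob(orange(t),(170,130,240,190));f2=blob(orange(s),(255,200,320,290))
print(f1[:2],f2[:2],tri([t,s],[f1[0],f2[0]]))
n=get_obs()["clock"];n=int(n*10)
cv2.imwrite(f"pics/t{n}.png",cv2.resize(t["color"][100:292,80:336,::-1],None,fx=3,fy=3))
cv2.imwrite(f"pics/s{n}.png",cv2.resize(s["color"][130:322,200:456,::-1],None,fx=3,fy=3));print(n)
shift([.65,.193,.155])
# lowest orange scene corner on bench
ys,xs=np.nonzero(f2[2]);i=ys.argmax();print("low corner at z0",plane(s,(xs[i],ys[i]),0))
E
python3 foot.py
```

```text
(array([207.86597938, 164.55670103]), array([197, 155,  24,  20, 194], dtype=int32)) (array([284.2       , 250.94347826]), array([275, 236,  20,  27, 230], dtype=int32)) [0.62145804 0.20817678 0.05772286]
46
tcp [0.4835 0.2854 0.061 ] w 0.03946292598724146 F [ 0.6  0.7 -2.6]
units [-3.807  0.019 -1.88 ] y angle 60.68246075285262
low corner at z0 [0.60941669 0.19748014 0.        ]
```

Emit:
move_arm:
  motion:
    - [30, [-0.07, 0, -0.12], 0]
    - [30, [-0.14, 0, -0.25], 0]
    - [30, [-0.29, 0, -0.49], 0]
    - [30, [-0.47, 0, -0.72], 0]
    - [30, [-0.66, 0, -0.93], 0]
    - [30, [-0.87, 0, -1.12], 0]
    - [30, [-1.1, 0, -1.3], 0]
    - [30, [-1.34, 0, -1.46], 0]
    - [30, [-1.59, 0, -1.59], 0]
    - [30, [-1.59, 0, -1.59], 0]

```text
clock: 5.6
eef_pos: [0.5549, 0.2453, 0.142]
tool_rot: [0.254, 0.967, 0.0, 0.001]
ft_force: [-0.7, -0.7, -2.4]
grip_width: 0.0389
```

```bash
python3 foot.py; mv pics/s5*.png pics/sA.png; mv pics/t5*.png pics/tA.png
```

```text
(array([212.06374502, 162.03784861]), array([197, 147,  30,  32, 502], dtype=int32)) (array([277.34848485, 260.50505051]), array([262, 244,  35,  33, 594], dtype=int32)) [0.63278154 0.20072904 0.02829659]
57
tcp [0.553  0.2462 0.141 ] w 0.03885170237340417 F [-0.2 -0.1 -2.3]
units [-2.212  0.025 -0.28 ] y angle 60.62031725260118
low corner at z0 [0.61977126 0.24042023 0.        ]
```

View pics/sA.png

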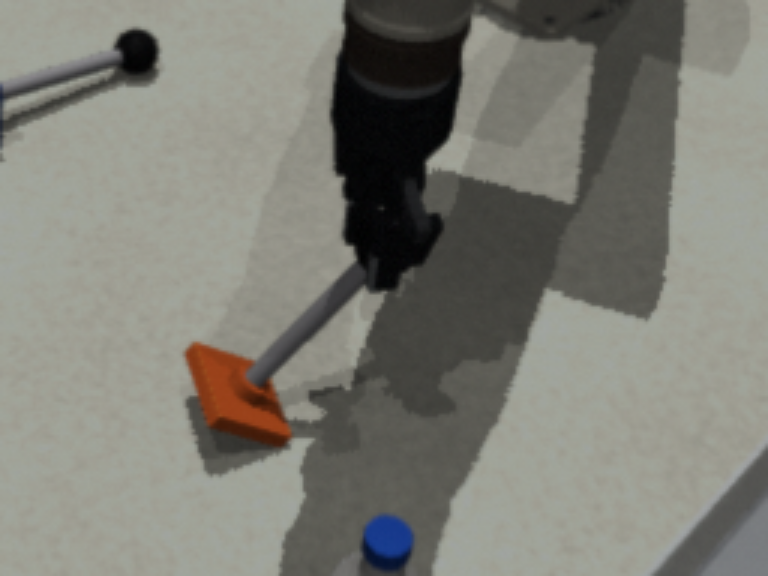

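View pics/tA.png

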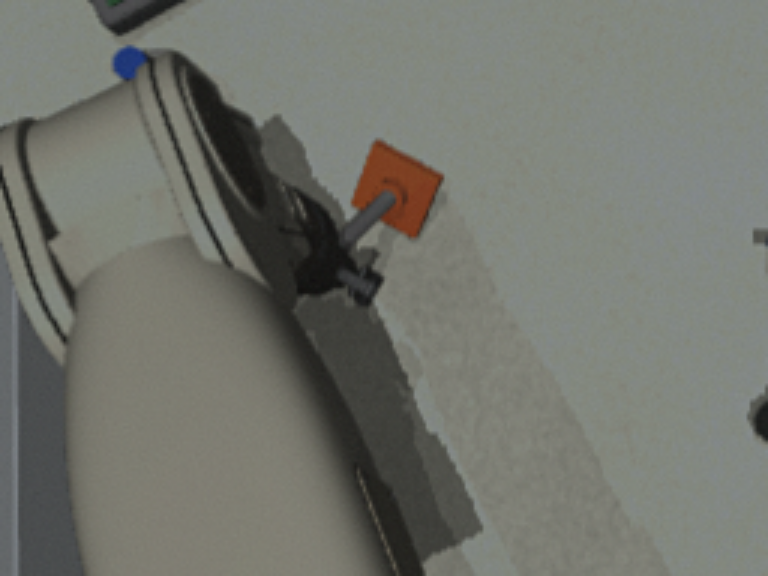

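The post pivots on its foot edge as intended, with the foot plate at about (238,395) in the scene crop and the bottle clear. Continuing the arc.

Emit:
move_arm:
  motion:
    - [30, [-0.12, 0, -0.06], 0]
    - [30, [-0.26, 0, -0.12], 0]
    - [30, [-0.4, 0, -0.17], 0]
    - [30, [-0.54, 0, -0.21], 0]
    - [30, [-0.68, 0, -0.25], 0]
    - [30, [-0.81, 0, -0.29], 0]
    - [30, [-0.96, 0, -0.31], 0]
    - [30, [-1.1, 0, -0.33], 0]
    - [30, [-1.24, 0, -0.35], 0]
    - [30, [-1.38, 0, -0.36], 0]

```text
clock: 6.7
eef_pos: [0.6136, 0.2122, 0.1588]
tool_rot: [0.253, 0.967, -0.0, -0.0]
ft_force: [0.1, -0.8, -5.1]
grip_width: 0.0381
```

```bash
python3 foot.py; mv pics/s6*.png pics/sB.png; mv pics/t6*.png pics/tB.png
```

```text
(array([220.52837573, 147.10567515]), array([207, 132,  28,  33, 511], dtype=int32)) (array([263.08902077, 266.72997033]), array([255, 250,  20,  29, 337], dtype=int32)) [0.66970164 0.1829984  0.02395437]
68
tcp [0.6141 0.2119 0.1587] w 0.03876350036053745 F [ 0.4 -0.8 -4.8]
units [-0.81   0.024  0.075] y angle 60.60404699124147
low corner at z0 [0.66301231 0.20685159 0.        ]
```

View pics/sB.png

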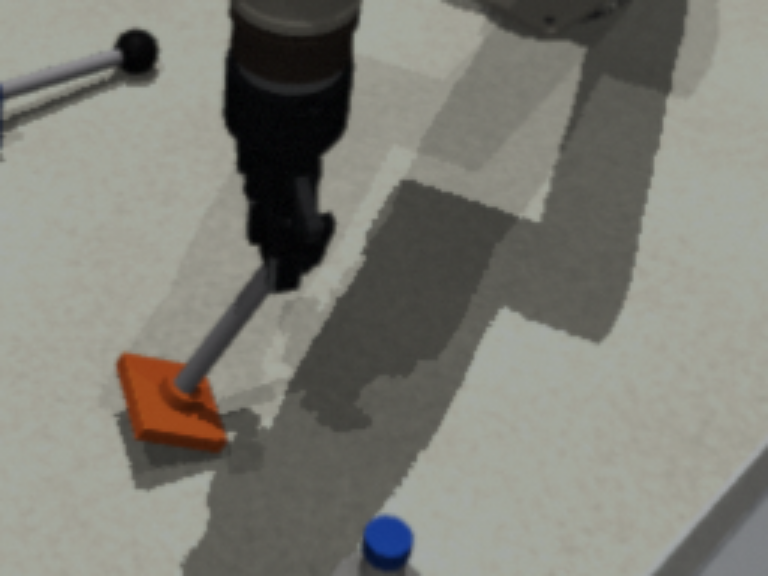

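The wrist force is now −4.8 N and the post stopped turning partway: it's being carried at a tilt by friction in the pinch. I'll measure the foot properly with a wider window.

```bash
cat > meas.py <<'E'
from h import *
def meas(boxs=(190,190,320,300),boxt=(180,100,250,190)):
    t=cam("top");s=cam("scene")
    f1=blob(orange(t),boxt);f2=blob(orange(s),boxs)
    p=tri([t,s],[f1[0],f2[0]]);o=get_obs()
    ball=o["eef_pos"]+[0,0,.0138]
    v=ball-p;print("px",f1[0].round(1),f2[0].round(1),"areas",f1[1][4],f2[1][4])
    print("plate c",p.round(4),"ball",ball.round(4),"len",np.linalg.norm(v).round(4),"tilt",np.degrees(np.arccos(v[2]/np.linalg.norm(v))).round(1),"tiltdir",np.degrees(np.arctan2(v[1],v[0])).round(0))
    u=p-v/np.linalg.norm(v)*.007;print("underside",u.round(4),"moved",np.hypot(u[0]-.617,u[1]-.211).round(4))
    print("clk",o["clock"],"F",o["ft_force"].round(1),"w",o["grip_width"])
    return t,s
def save(t,s,n):
    cv2.imwrite(f"pics/{n}.png",np.hstack([cv2.resize(t["color"][90:230,150:280,::-1],None,fx=3,fy=3),cv2.resize(s["color"][160:300,200:330,::-1],None,fx=3,fy=3)]))
E
python3 -c "
from meas import *
save(*meas(),'C')"
```

```text
px [221.  145.9] [255.7 263.5] areas 509 688
plate c [0.6757 0.1757 0.0325] ball [0.6132 0.2124 0.1724] len 0.1576 tilt 27.4 tiltdir 150.0
underside [0.6785 0.1741 0.0263] moved 0.0717
clk 6.9 F [-0.1 -0.4 -5.5] w 0.038190484301175436
```

View pics/C.png

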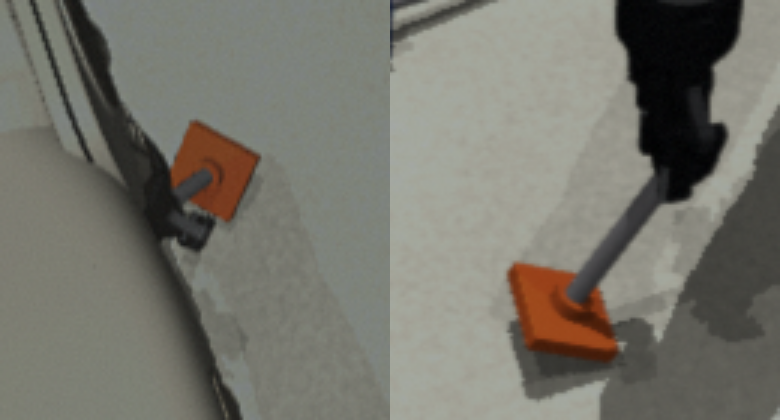

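Emit:
move_arm:
  motion:
    - [30, [0.05, 0, 0], 0]
    - [30, [0.15, 0, 0], 0]
    - [30, [0.25, 0, 0.02], 0]
    - [30, [0.35, 0, 0.04], 0]
    - [30, [0.45, 0, 0.06], 0]
    - [30, [0.5, 0, 0.08], 0]
    - [30, [0.5, 0, 0.1], 0]
    - [30, [0.5, 0, 0.1], 0]
    - [34, [0.5, 0, 0.1], 0]
    - [36, [0.5, 0, 0.1], 0]

```text
clock: 7.9
eef_pos: [0.5916, 0.2247, 0.1538]
tool_rot: [0.253, 0.967, 0.0, 0.0]
ft_force: [-0.7, -1.0, -5.6]
grip_width: 0.0383
```

```bash
python3 -c "
from meas import *
save(*meas(),'D')
w=cam('wrist');cv2.imwrite('pics/Dw.png',w['color'][:,:,::-1])"
```

```text
px [216.1 155.5] [268.  262.7] areas 509 682
plate c [0.6509 0.1897 0.0262] ball [0.5915 0.2246 0.1676] len 0.1573 tilt 26.0 tiltdir 150.0
underside [0.6535 0.1882 0.0199] moved 0.0431
clk 8.0 F [ 0.7  0.5 -3.3] w 0.03846893139321802
```

View pics/D.png

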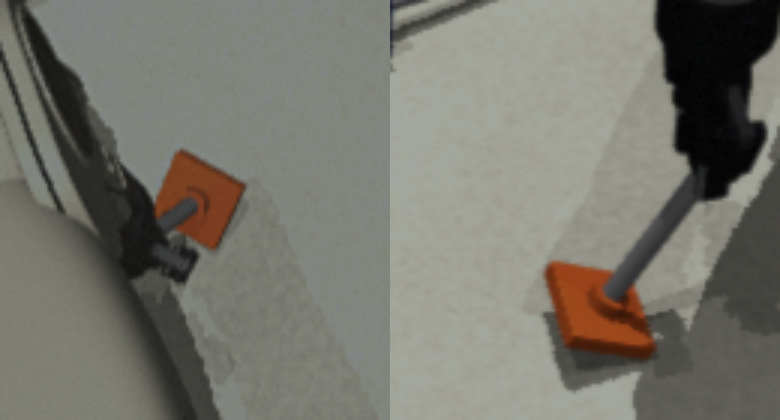

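View pics/Dw.png

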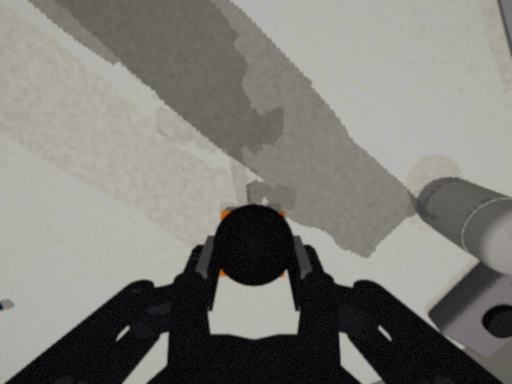

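```bash
python3 -c "
from meas import *
w=cam('wrist');M=np.linalg.inv(np.array(w['mount']))
def pr(p):
    q=M[:3,:3]@np.array(p)+M[:3,3];return cv2.projectPoints(q[None],np.zeros(3),np.zeros(3),w['K'],np.array(w['distortion']))[0].ravel().round(0)
for p in ([0,0,-.0138],[.01,0,-.0138],[0,0,-.0038],[0,0,.006],[0,.021,-.0138],[0,0,-.0187]): print(p,pr(p))
x=dark(w,25)[195:290,215:292];ys,xs=np.nonzero(x);print(ys.min()+195,xs.min()+215,xs.max()+215)
"
```

```text
[0, 0, -0.0138] [256. 260.]
[0.01, 0, -0.0138] [256. 243.]
[0, 0, -0.0038] [256. 250.]
[0, 0, 0.006] [256. 242.]
[0, 0.021, -0.0138] [295. 260.]
[0, 0, -0.0187] [256. 265.]
205 215 291
```

The ball has shifted about 9 mm along the pads, and the foot edge hangs about 3 mm above the bench. I'll ease the finger command in small steps so the foot-heavy post can swing down to vertical in the pinch.

Emit:
move_arm:
  motion:
    - [36.5, [0, 0, 0], 0]
    - [37, [0, 0, 0], 0]
    - [37, [0, 0, 0], 0]
    - [37.3, [0, 0, 0], 0]
    - [37.5, [0, 0, 0], 0]
    - [37.5, [0, 0, 0], 0]
    - [37.8, [0, 0, 0], 0]
    - [37.8, [0, 0, 0], 0]
    - [38, [0, 0, 0], 0]
    - [38, [0, 0, 0], 0]

```text
clock: 9.1
eef_pos: [0.5913, 0.2248, 0.1538]
tool_rot: [0.253, 0.967, -0.0, -0.0]
ft_force: [0.6, 0.4, -4.2]
grip_width: 0.0387
```

```bash
python3 -c "
from meas import *
save(*meas(),'E')"
```

```text
px [216.2 155.5] [268.  262.7] areas 508 677
plate c [0.6508 0.1896 0.0261] ball [0.5914 0.2248 0.1676] len 0.1575 tilt 26.0 tiltdir 149.0
underside [0.6535 0.1881 0.0198] moved 0.0431
clk 9.2 F [-0.  -0.3 -5.6] w 0.038735458276961364
```

Emit:
move_arm:
  motion:
    - [38.2, [0, 0, 0], 0]
    - [38.2, [0, 0, 0], 0]
    - [38.4, [0, 0, 0], 0]
    - [38.4, [0, 0, 0], 0]
    - [38.6, [0, 0, 0], 0]
    - [38.6, [0, 0, 0], 0]
    - [38.8, [0, 0, 0], 0]
    - [38.8, [0, 0, 0], 0]
    - [38.8, [0, 0, 0], 0]
    - [38.8, [0, 0, 0], 0]

```text
clock: 10.2
eef_pos: [0.5916, 0.2248, 0.1541]
tool_rot: [0.253, 0.967, 0.0, 0.0]
ft_force: [1.7, 0.2, -3.1]
grip_width: 0.0385
```

```bash
python3 -c "
from meas import *
save(*meas(),'F')"
```

```text
px [214.3 161. ] [276.  263.5] areas 433 654
plate c [0.636  0.1974 0.0178] ball [0.5915 0.2249 0.1679] len 0.1589 tilt 19.2 tiltdir 148.0
underside [0.638  0.1962 0.0112] moved 0.0257
clk 10.3 F [ 0.9  0.4 -2.7] w 0.0386184967394543
```

It is swinging down: the tilt went from 26° to about 19° and the edge has touched the bench. I'll raise it a few mm and ease the fingers slightly more.

Emit:
move_arm:
  motion:
    - [38.8, [0, 0, -0.03], 0]
    - [38.8, [0, 0, -0.07], 0]
    - [38.8, [0, 0, -0.12], 0]
    - [38.8, [0, 0, -0.16], 0]
    - [38.8, [0, 0, -0.16], 0]
    - [38.8, [0, 0, -0.16], 0]
    - [38.9, [0, 0, -0.16], 0]
    - [38.9, [0, 0, -0.16], 0]
    - [39, [0, 0, -0.16], 0]
    - [39, [0, 0, -0.16], 0]

```text
clock: 11.3
eef_pos: [0.5914, 0.2247, 0.1619]
tool_rot: [0.253, 0.967, -0.0, 0.0]
ft_force: [0.1, -1.5, 1.4]
grip_width: 0.0392
```

```bash
python3 -c "
from meas import *
save(*meas(),'G')
w=cam('wrist');cv2.imwrite('pics/Gw.png',w['color'][:,:,::-1])"
```

```text
px [209.  184.9] [302.9 259.5] areas 158 714
plate c [ 0.5704  0.2178 -0.0063] ball [0.5914 0.2247 0.1756] len 0.1832 tilt 6.9 tiltdir 18.0
underside [ 0.5696  0.2175 -0.0132] moved 0.0478
clk 11.4 F [ 0.2 -2.   1.9] w 0.039009235058362304
```

View pics/G.png

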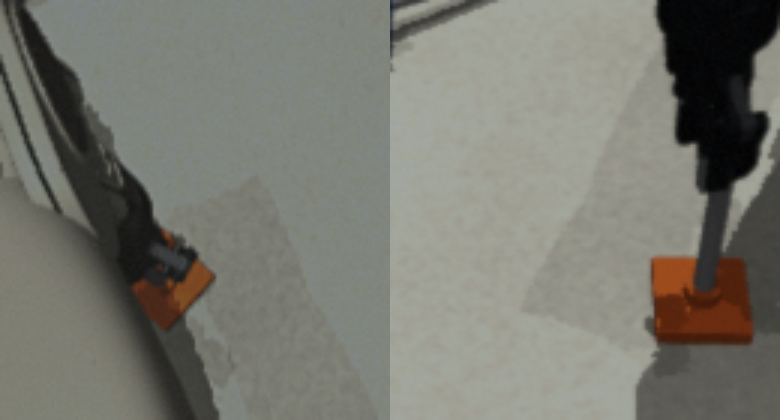

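View pics/Gw.png

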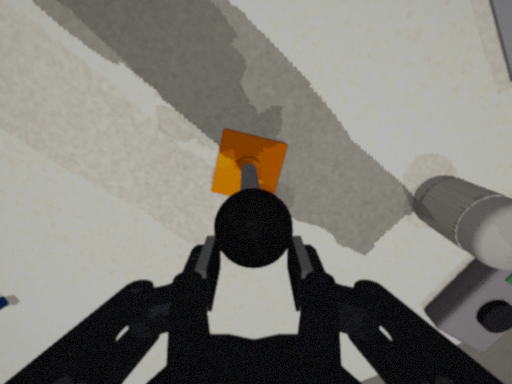

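The post is now down on its foot: Fz is about +1.5 N, so it no longer hangs, and the ball is at (253,228) in the wrist view. I'll check whether it's upright and whether the ball is still lightly held.

```bash
cat > up.py <<'E'
from h import *
def proj(c,p):
    return cv2.projectPoints(np.array(p,float)[None],c["rvec"],c["tvec"],c["K"],np.array(c["distortion"]))[0].ravel()
s=cam("scene");t=cam("top");w=cam("wrist")
m=orange(s);f=blob(m,(190,190,330,300))
foot=plane(s,f[0],.010);print("foot if on bench",foot.round(4),"moved",np.hypot(foot[0]-.617,foot[1]-.211).round(3))
c0=foot.copy()
for z in (.02,.06,.1,.14,.17): print(z,"vertical px scene",proj(s,[foot[0],foot[1],z]).round(1))
x=dark(w,25)[150:300,216:288];ys,xs=np.nonzero(x)
k=(dark(w,25)*255);n=cv2.HoughCircles(cv2.GaussianBlur(w["color"].max(2),(5,5),1),cv2.HOUGH_GRADIENT,1,100,param1=80,param2=15,minRadius=32,maxRadius=46);print("circle",n)
if n is not None:
    for z in (.155,.16,.17): print("ball at z",z,plane(w,n[0,0,:2],z).round(4))
h=cv2.cvtColor(w["color"],cv2.COLOR_RGB2HSV)
f3=blob(orange(w),(200,80,310,200));print("wrist foot bbox",f3[1],cv2.boxPoints(cv2.minAreaRect(np.argwhere(f3[2])[:,::-1].astype(np.float32))).round(0).tolist(),[plane(w,q,.014).round(4).tolist() for q in cv2.boxPoints(cv2.minAreaRect(np.argwhere(f3[2])[:,::-1].astype(np.float32)))])
# rod mask in scene: columns of grey dark between
fx,fy=f[0]
for r in range(int(fy)-45,int(fy)-5,6): print(r,s["color"][r,int(fx)-12:int(fx)+14].mean(1).astype(int).tolist(),int(fx)-12)
print(get_obs()["ft_force"],get_obs()["eef_pos"],get_obs()["clock"])
E
python3 up.py
```

```text
foot if on bench [0.5799 0.227  0.01  ] moved 0.04
0.02 vertical px scene [303.4 256.7]
0.06 vertical px scene [304.8 244.9]
0.1 vertical px scene [306.2 232.5]
0.14 vertical px scene [307.8 219.4]
0.17 vertical px scene [309.  209.1]
circle [[[252.5 226.5  38.8]
  [445.5 211.5  36.2]
  [374.5 335.5  44.3]
  [131.5 335.5  45.4]]]
ball at z 0.155 [0.5818 0.228  0.155 ]
ball at z 0.16 [0.5797 0.2292 0.16  ]
ball at z 0.17 [0.5757 0.2315 0.17  ]
wrist foot bbox [ 219  129   68   65 2298] [[211.0, 177.0], [224.0, 127.0], [287.0, 144.0], [274.0, 194.0]] [[0.5645, 0.1848, 0.014], [0.5262, 0.2252, 0.014], [0.5739, 0.2743, 0.014], [0.6159, 0.236, 0.014]]
214 [144, 144, 147, 147, 147, 146, 145, 142, 143, 140, 131, 91, 45, 40, 34, 9, 8, 6, 7, 6, 5, 4, 7, 7, 6, 6] 291
220 [144, 144, 143, 143, 145, 147, 147, 146, 148, 144, 124, 50, 40, 36, 16, 5, 5, 6, 5, 6, 7, 9, 21, 47, 101, 145] 291
226 [143, 143, 143, 143, 145, 147, 144, 142, 139, 139, 139, 142, 145, 142, 123, 57, 41, 42, 46, 43, 43, 51, 84, 133, 140, 153] 291
232 [143, 141, 139, 136, 137, 138, 138, 139, 141, 143, 142, 138, 130, 104, 52, 46, 48, 47, 43, 44, 51, 83, 133, 139, 137, 124] 291
238 [137, 135, 133, 138, 141, 140, 138, 137, 137, 141, 152, 147, 115, 55, 46, 48, 48, 47, 44, 51, 84, 128, 120, 75, 67, 66] 291
244 [140, 143, 143, 142, 143, 144, 139, 140, 147, 152, 145, 115, 55, 46, 48, 48, 46, 43, 47, 61, 71, 66, 63, 62, 63, 63] 291
250 [85, 85, 86, 85, 86, 86, 85, 86, 85, 83, 66, 48, 47, 47, 47, 47, 45, 44, 48, 49, 43, 41, 41, 42, 40, 41] 291
[ 0.15720364 -1.68914403  1.77421755] [0.59133981 0.22476827 0.16178409] 11.6
```

The rod matches a vertical through the foot to within about 2 px. From the wrist view the ball lies at (0.576, 0.2315), above the foot centre at about (0.578, 0.229). So it is upright, about 40 mm from where it lay, and the fingers only graze the ball. I'll open slowly.

Emit:
move_arm:
  motion:
    - [39.5, [0, 0, 0], 0]
    - [40, [0, 0, 0], 0]
    - [41, [0, 0, 0], 0]
    - [43, [0, 0, 0], 0]
    - [46, [0, 0, 0], 0]
    - [50, [0, 0, 0], 0]
    - [58, [0, 0, 0], 0]
    - [68, [0, 0, 0], 0]
    - [78, [0, 0, 0], 0]
    - [85, [0, 0, 0], 0]

```text
clock: 12.6
eef_pos: [0.5914, 0.225, 0.162]
tool_rot: [0.253, 0.967, 0.0, 0.0]
ft_force: [0.3, 0.1, 0.6]
grip_width: 0.0844
```

```bash
python3 up.py | head -12; python3 -c "
from meas import *
save(*meas(),'H')
w=cam('wrist');cv2.imwrite('pics/Hw.png',w['color'][:,:,::-1])"
```

```text
foot if on bench [0.58   0.2271 0.01  ] moved 0.04
0.02 vertical px scene [303.4 256.8]
0.06 vertical px scene [304.8 245. ]
0.1 vertical px scene [306.3 232.6]
0.14 vertical px scene [307.8 219.4]
0.17 vertical px scene [309.  209.1]
circle [[[240.5 232.5  38.2]
  [ 69.5 341.5  41.8]
  [501.5 236.5  44.3]
  [437.5 339.5  39.6]]]
ball at z 0.155 [0.5818 0.2198 0.155 ]
ball at z 0.16 [0.5797 0.2213 0.16  ]
px [206.8 186.5] [303.3 260. ] areas 109 720
plate c [ 0.5682  0.2215 -0.0066] ball [0.5913 0.2248 0.1757] len 0.1838 tilt 7.3 tiltdir 8.0
underside [ 0.5673  0.2213 -0.0136] moved 0.0508
clk 12.85 F [-0.4  0.5 -0.7] w 0.0854587369835748
```

View pics/H.png

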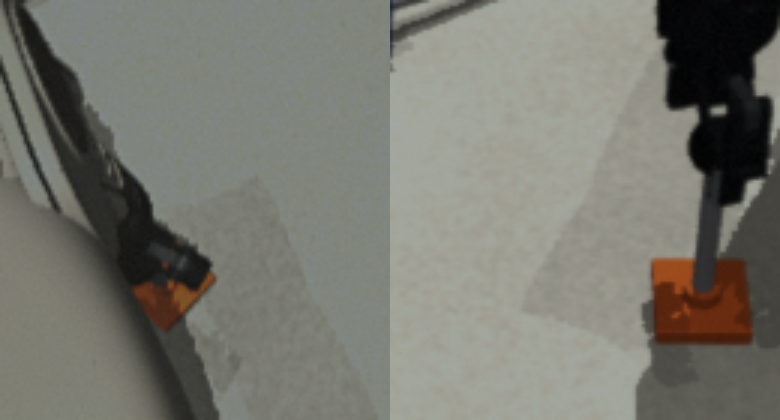

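View pics/Hw.png

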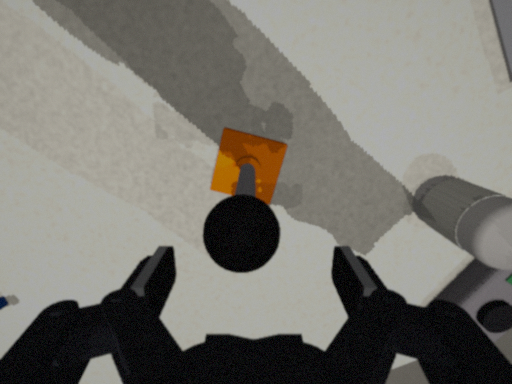

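The post stands free, with the ball at (240,232) well between the open fingers. I'll retreat straight up.

Emit:
move_arm:
  motion:
    - [85, [0, 0, -0.1], 0]
    - [85, [0, 0, -0.3], 0]
    - [85, [0, 0, -0.6], 0]
    - [85, [0, 0, -0.9], 0]
    - [85, [0, 0, -1.2], 0]
    - [85, [0, 0, -1.5], 0]
    - [85, [0.4, 0, -1.8], 0]
    - [85, [0.9, 0, -2.0], 0]
    - [85, [1.4, 0, -2.1], 0]
    - [85, [1.4, 0, -2.1], 0]

```text
clock: 13.9
eef_pos: [0.5288, 0.2608, 0.2697]
tool_rot: [0.252, 0.968, 0.001, 0.001]
ft_force: [-0.0, 0.5, 0.4]
grip_width: 0.0848
```

```bash
python3 -c "
from up import *
cv2.imwrite('pics/Is.png',cv2.resize(s['color'][130:400,150:450,::-1],None,fx=2,fy=2));cv2.imwrite('pics/It.png',t['color'][:,:,::-1])
b=blob(dark(t,40),(325,225,355,255));print('blue ball',plane(t,b[0],.021))
"|grep -v '\[1'
```

```text
foot if on bench [0.58   0.2267 0.01  ] moved 0.04
0.02 vertical px scene [303.3 256.7]
0.06 vertical px scene [304.6 244.9]
0.1 vertical px scene [306.1 232.4]
0.14 vertical px scene [307.6 219.3]
0.17 vertical px scene [308.8 209. ]
circle [[[404.5 249.5  44.3]]]
ball at z 0.155 [0.6666 0.365  0.155 ]
ball at z 0.16 [0.6626 0.3637 0.16  ]
ball at z 0.17 [0.6545 0.3611 0.17  ]
wrist foot bbox [228 169  49  31 690] [[226.0, 195.0], [232.0, 169.0], [277.0, 179.0], [271.0, 205.0]] [[0.5566, 0.1957, 0.014], [0.5254, 0.2249, 0.014], [0.5718, 0.2755, 0.014], [0.6049, 0.2476, 0.014]]
250 [83, 82, 81, 81, 82, 82, 81, 82, 81, 81, 76, 50, 43, 45, 46, 45, 43, 42, 53, 72, 73, 74, 73, 74, 75, 75] 290
[ 0.1933516  -0.17349804  0.49192518] [0.53069891 0.25905933 0.26749092] 14.05
blue ball [ 0.40740462 -0.14114313  0.021     ]
```

View pics/Is.png

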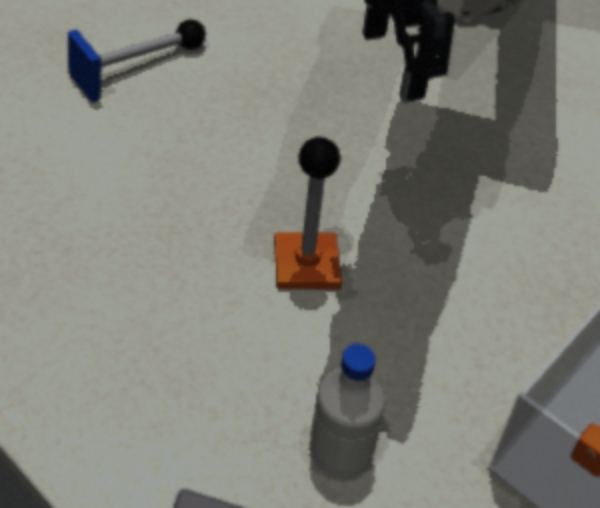

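View pics/It.png

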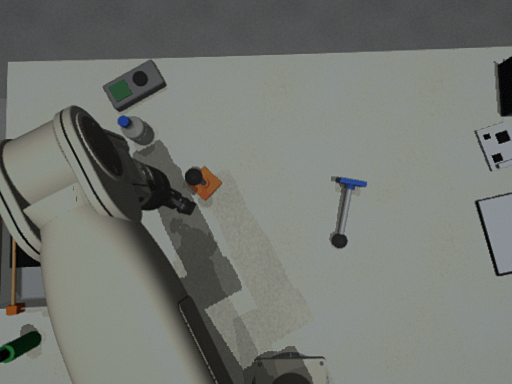

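The ball is at (310,209) in the scene view, where a vertical post predicts (309,209). The blue post and bottle are unmoved and the gripper is clear. One triangulation of the ball, then I hand in.

Run:
```python
from h import *
t=cam("top");s=cam("scene")
b=blob(dark(t,32),(184,164,205,188));c=blob(dark(s,32),(298,195,322,222));print(b[:2],c[:2])
print("ball",tri([t,s],[b[0],c[0]]))
print(get_obs()["ft_force"])
job_done()
```

```text
(array([193.26701571, 176.63350785]), array([185, 169,  17,  16, 191], dtype=int32)) (array([309.13114754, 208.67213115]), array([300, 199,  19,  21, 305], dtype=int32))
ball [0.57658032 0.22660755 0.16847392]
[ 0.66740207 -0.48942479 -0.50637354]
the job is handed in; nothing more can be done
```

The orange-footed post is standing upright on its foot and has been let go. I handed the job in at about 14 s of the 43 s allowed; no verdict was reported.

**How it went:** I pinched the ball and swung the post up along the arc about its foot edge. About two-thirds of the way up the post stuck in the pinch. The foot slid roughly 70 mm from where it lay, its edge lifted about 10 mm off the bench, and the ball crept along the pads. I moved it back, eased the fingers open in small steps until the post swung down onto its foot, then opened fully and withdrew.

**Last checks:**
- **Upright:** the ball centre measured (0.577, 0.227, 0.168) m, against 0.170 m expected standing. The foot is at about (0.580, 0.227), so the lean is about 1 to 2 degrees.
- **Foot position:** it is about 40 mm from where it lay, within the 110 mm limit. The plate is turned slightly compared with how it lay.
- **Other objects:** the blue ball measured within 2 mm of where it started. The bottle looked unmoved in the pictures, but I did not measure it again.
- **Robot:** the gripper is clear, with the wrist force near zero.

**Checks that disagreed:**
- While the ball was still between the fingers, one two-view estimate gave a 7 degree tilt and a foot below the bench. The gripper was hiding part of the foot in the top view, so I discounted it.
- The finger opening read about 39 mm on the 42 mm ball.

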